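# Clamp the grease tin until the crank slips

## Robot

A 7-joint arm with a two-finger parallel gripper is mounted at the origin on the work surface. World frame = base frame: x ahead of the robot, y to its left, z up, the work surface at z = 0. Lengths are in m, angles in rad, forces in N, time in s.
With the tool pointing down it reaches from about 0.4 to 0.85 m from the base axis. Payload 10.4 kg.
Tool frame: the origin (TCP) lies at the very end of the fingers, on their centre line; the grasp point (between the pads) lies r.grip_depth behind it (r.grip_depth is the distance from the TCP to the grasp point, in m); y points along the fingers, z is the direction in which the jaws open and shut, and the axes are right-handed (so a half turn about y gives the same grasp; the last joint's range is limited). The gripper opens to 87 mm and grips with 3 to 60 N. Pads are 19 mm wide; open, the fingers measure 117 mm over their backs; the gripper's body (75 mm by 190 mm) begins 51 mm behind the grasp point.
Start: joints at [1.17, 0.332, -0.065, 1.46, 0.022, 1.35, -0.088], TCP at [0.231, -0.581, 0.223] pointing down, gripper open.
Joint ranges: [-2.6, 2.6], [-0.5, 2.12], [-1.47, 1.34], [0.16, 2.42], [-1.27, 4.41], [0.06, 2.06], [-2.6, 2.6]. Speed limits (rad/s): [2.22, 2.22, 2.79, 2.79, 3.14, 3.14, 3.14].

## Interface

Orientations are given as a unit quaternion [x, y, z, w].
In Python, from bench import r gives the robot as it stands.
- The arm moves only by the shell command python3 -m jog 'ROWS' [OPENING] [FORCE]. ROWS is JSON, a list of rows, each a list of 6 numbers: the shift along the tool's x, y, z in m, then the turn, a rotation vector about the tool's x, y, z in degrees. A call has 1 to 12 rows; each row shifts and turns the pose as measured when the row begins, along the tool's axes as they then stand; what a row does not reach is not made up. A row lasts 1/12 s, in which the tool goes at most 41.7 mm and 7.16 degrees, less where a joint would pass 70% of its speed; a pose out of reach is approached as far as the arm can. A call with a gripper value outside its range is refused whole. OPENING is the opening, from -1 (shut) to 1 (fully open), so that 0 is half open, set as the call begins (- or left out, the last holds). The fingers move at their own pace and stop on an object; FORCE is the grip in N (left out, the last holds). Time passes only in rows, so rows that do not move let the fingers close. It gives the time, the measured TCP pose, the force and the opening at its end, in the units of the state.
- r.read_state(): the state, without advancing time (a new reading comes with each control period).
- r.camera(name): name is "scene" or "top" or "wrist"; returns a dict with "image" (400x640x3 uint8, red, green, blue), "range_z" (400x640 float32, m along the optical axis (not along the pixel's ray), 0 where there is no reading), "K" (3x3 intrinsics, pixels), "R" (3x3) and "t" (3): a world point X has camera coordinates R X + t. Camera axes: x right, y down, z forward; pixel columns grow to the right and rows downward; lengths in m; the calibration is good to about 2 mm. A picture is of the moment at which its call begins.
- r.close_job(): hands the job in, once; it reports no verdict.
The state is a dict: "time": time; "joint_positions": joint angles; "joint_vel": joint speeds; "joint_torque": joint torques, N m; "ee_pos": TCP position; "eef_rot": TCP orientation; "ft_force": force on the tool from outside, world axes, zero at the start; "torque": the same for the moment, N m; "width": finger opening in m.
Only numpy, scipy, OpenCV 4.12 (cv2) and the standard library are available. Lean on these libraries where they do the work, as an engineer would, in place of code of your own. Each camera call takes 0.05 s, during which the arm holds its last target. There are 200 camera calls.

## Task

Stand the grease tin upright on the clamp's base between its two jaws and let go of it. Then turn the clamp's crank clockwise (seen from above), with a light hand, until its slip clutch just gives, stop straight away, and leave the tin gripped between the jaws with the crank released. Leave the jar, the funnel and the pump can where they stand.

Things in the scene. Friction and masses are not known exactly. Their poses are not given: they have to be found in the camera images.
- tin: The grease tin: a squat steel cylinder with a blue band and a pry lid, diameter 62 mm, height 48 mm, about 0.3 kg, loose. Origin at the centre of its underside, z up.
- clamp: Green bench clamp fixed to the plank. Origin under the centre of its base plate (120 mm in x, 300 mm in y, 12 mm thick). Jaws close along its y: the fixed green jaw stands at the +y end (face at y = +115 mm), the sliding steel jaw faces it; both 90 mm long in x, tops 58 mm above the plank. The gear box with the crank is on the -y half, crank axis at x = 0, y = -75 mm.
- seat (a point): Place for the tin: centre of the open space between the jaws, on the top of the base plate (12 mm above the plank, 70 mm along +y from the clamp's origin). Axes as the clamp's. The jaws start 90 mm apart (45 mm either side of this point in y). Within 10 mm of it in x and y is good; the jaw then pushes the tin along y to the fixed jaw.
- jaw: The sliding steel jaw, block 90 x 20 x 46 mm; origin at the centre of its underside; its face is 10 mm along +y from the origin. It starts open and travels about 28 mm along the clamp's +y until the tin is gripped.
- crank: Crank: flat steel arm, 73 to 81 mm above the plank, turning about a vertical axis on the gear box, with an upright red plastic grip post at its end: round, diameter 18 mm, from 77 to 137 mm above the plank, 100 mm from the axis. Origin on the axis, x along the arm. Clockwise from above closes the jaw, 25 mm per rad. Hold it lightly: over 50 N of contact (both pads added up) counts as forcing it.
- crank_axis (a point): Point on the crank's vertical axis of rotation, 77 mm above the plank. Turning clockwise, the crank first runs almost freely through 0.1 to 0.7 rad of lost motion (unseen), then drives the jaw against a drag of 0.45 N m (4.5 N at the grip post); once the tin is gripped the torque climbs quickly to 0.85 N m (8.5 N at the post), where the clutch slips at that steady torque.
- crank_grip (a point): Point on the centre line of the red grip post, 20 mm below its top (117 mm above the plank). x axis along the arm, away from the crank's axis. The crank turns 1.2 to 1.85 rad from its start before the clutch slips; let go, it stays where it is and the jaw stays tight. In a pause with the crank still held, a part of the load fades: 0 to 3 N is felt at the post while the jaw runs, 6 to 8 N at slip.
- slip (a joint): How far the crank has slipped in its clutch, rad: 0 at the start, grows only when the clutch gives, and stays. Seen from above: the crank arm turns clockwise against the red mark on the white hub disc under it. Good: 0.04 to 0.22 rad (4 to 22 mm of travel at the post after it gives).
- jar: Bystander: glass jar with a grey cap, diameter 68 mm, height 100 mm, loose. Origin at the centre of its underside.
- funnel: Bystander: yellow plastic funnel standing on its 96 mm mouth, 110 mm high, loose. Origin at the centre of its underside.
- pump_can: Bystander: black plastic pump can with lever and spout, diameter 110 mm, 185 mm high, lever and spout reach 90 mm from its axis, loose. Origin at the centre of its underside.
There are look-alikes about, which are no part of the job. Several things have the shape of the tin; the one meant has the colours described above.

How it is judged:
On the way, in this order (a step that is already met when the one before it is completed fails the run):
1. the tin stands upright on the clamp's base between the jaws, let go (x of tin in the frame of seat between -0.02 and 0.02 m and y of tin in the frame of seat between -0.02 and 0.02 m and z of tin in the frame of seat between -0.004 and 0.004 m and angle between tin's own z axis and vertical below 0.08 rad and contact force between the fingers and tin below 0.2 N), for 0.2 s.
2. the crank has been turned until its clutch slips, the jaw pressing on the tin (value of joint slip above 0.04 rad and contact force between jaw and tin above 5 N), for 0.1 s.
At the end, for the whole second after the job is handed in: The tin stands upright (0.08 rad) on the base (4 mm), 8 to 20 mm along y and within 25 mm in x of the seat point, at rest, pressed by the sliding jaw with over 5 N; the clutch has slipped 0.04 to 0.22 rad; the crank is at rest and let go (all of step 2 and value of joint slip below 0.22 rad and x of tin in the frame of seat between -0.025 and 0.025 m and y of tin in the frame of seat between 0.008 and 0.02 m and z of tin in the frame of seat between -0.004 and 0.004 m and angle between tin's own z axis and vertical below 0.08 rad and linear speed of tin below 0.01 m/s and angular speed of crank below 0.05 rad/s); the robot touches nothing.
It fails at once if the crank driven on more than 0.22 rad after the clutch began to slip (value of joint slip above 0.22 rad).
It fails at once if the crank forced: more than 50 N of contact between the fingers and the crank (both pads added up) (contact force between the fingers and crank above 50 N).
It fails at once if the tin tipped over (angle between tin's own z axis and vertical above 0.6 rad).
It fails at once if the jar, funnel or pump can shifted more than 20 mm (distance of any of jar, funnel, pump_can from where it was at the start of the episode above 0.02 m).
It also fails if it takes over 72 s, if anything falls off the work surface, if the arm or the gripper's body presses on something with over 40 N, if the wrist force passes 120 N, or if a joint passes its speed limit or range.

## Working session

There is one attempt and no reset: what is moved stays moved. The work goes in short steps, Python scripts to look and compute and a shell command to move; the robot and the scene stay as the last step left them, time stands still between calls to the robot, and variables do not carry over. Pictures are saved under pics/ and viewed, about 8 in all and at most 12, crops included, and the job is handed in when it is done.

```bash
ls; mkdir -p pics; cat > h.py <<'E'
import numpy as np,cv2
from bench import r
from scipy.spatial.transform import Rotation as Ro
def world(c,u,v):
    z=c["range_z"][int(v),int(u)];K=c["K"]
    p=np.array([(u-K[0,2])/K[0,0]*z,(v-K[1,2])/K[1,1]*z,z])
    return c["R"].T@(p-c["t"])
def cloud(c):
    K=c["K"];z=c["range_z"];v,u=np.mgrid[0:400,0:640]
    P=np.stack([(u-K[0,2])/K[0,0]*z,(v-K[1,2])/K[1,1]*z,z],-1)
    return (P-c["t"])@c["R"]
def save(c,n,box=None,s=1):
    im=c["image"][...,::-1]
    if box: im=im[box[1]:box[3],box[0]:box[2]]
    cv2.imwrite("pics/"+n,cv2.resize(im,None,fx=s,fy=s,interpolation=cv2.INTER_CUBIC))
E
python3 - <<'E'
from h import *
a=r.camera("top");b=r.camera("scene")
save(a,"top0.png");save(b,"scene0.png")
np.savez("top0.npz",**a)
s=r.read_state();print(s,r.grip_depth);print(Ro.from_quat(s["eef_rot"]).as_matrix().round(3))
E
```

```text
pics
{'time': 0.1, 'joint_positions': array([ 1.17041276,  0.33278387, -0.06473086,  1.46082856,  0.02158877,
        1.34987063, -0.08848391]), 'joint_vel': array([ 0.0008577 ,  0.00031477, -0.00160288, -0.00108336, -0.00224145,
        0.00130038, -0.00021889]), 'joint_torque': array([ 2.44945666e-03, -6.24544787e+01,  2.51296861e-02, -3.90716136e+01,
       -6.13009231e-02,  3.65197426e-02, -7.09335481e-06]), 'ee_pos': array([ 0.23043777, -0.58061889,  0.22186279]), 'eef_rot': array([-0.13288531,  0.69493817, -0.69411228,  0.13270489]), 'ft_force': array([ 0.25611686,  0.36315572, -0.27950971]), 'torque': array([-0.02763094, -0.00665222, -0.01988794]), 'width': 0.08707202480396996} 0.0187
[[-0.929 -0.     0.369]
 [-0.369  0.001 -0.929]
 [ 0.    -1.    -0.001]]
```

View pics/top0.png

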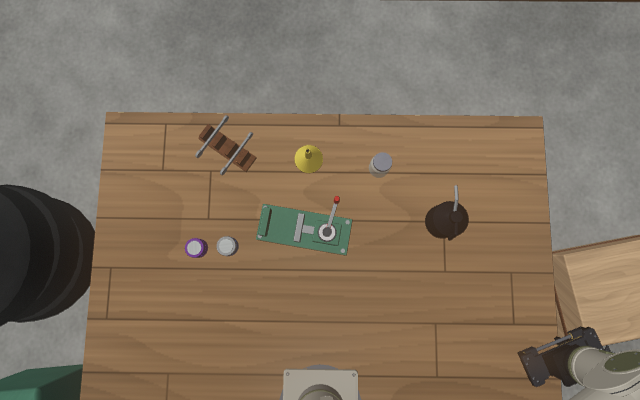

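View pics/scene0.png

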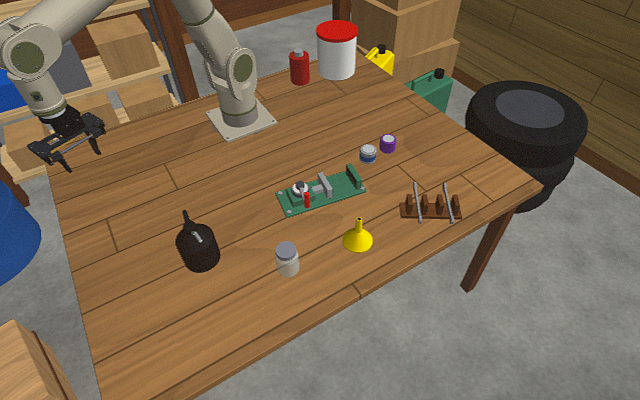

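The top view shows the blue tin at (227,246), the purple look-alike at (196,247), the clamp at (305,230) with its fixed jaw to the left, and the red post at (337,199). The scene view confirms the blue band at (368,153).

```bash
python3 - <<'E'
from h import *
c=dict(np.load("top0.npz"));P=cloud(c);im=c["image"].astype(int);hsv=cv2.cvtColor(c["image"],cv2.COLOR_RGB2HSV)
def circ(Q,d):
    from scipy.optimize import least_squares
    return Q.mean(0)
v,u=np.mgrid[0:400,0:640]
# plank
print("plank z",np.median(P[290:310,200:400,2]))
for n,(cu,cv_) in dict(tin=(227,246),fake=(196,247),jar=(381,161),fun=(309,156)).items():
    m=(abs(u-cu)<16)&(abs(v-cv_)<16);z=P[m][:,2];top=np.percentile(z,97)
    k=m&(P[...,2]>top-.006);q=P[k]
    print(n,k.sum(),q.mean(0).round(4),np.ptp(q,0).round(3))
m=(u>250)&(u<360)&(v>198)&(v<262)
g=m&(hsv[...,0]>60)&(hsv[...,0]<90)&(hsv[...,1]>60)
zz=P[g];print("green z hist",np.histogram(zz[:,2],bins=[-.01,.005,.02,.03,.04,.05,.065,.1]))
b=zz[(zz[:,2]>.004)&(zz[:,2]<.02)]
rect=cv2.minAreaRect((b[:,:2]*1000).astype(np.float32));print("base rect",rect)
for col in ["jaw"]:
    k=m&(P[...,2]>.05)&(P[...,2]<.066)&(u<310);print(k.sum())
    n,l,st,ce=cv2.connectedComponentsWithStats(k.astype(np.uint8))
    for i in range(1,n):
        if st[i,4]>6:
            q=P[l==i];print(st[i],q.mean(0).round(4),cv2.minAreaRect((q[:,:2]*1000).astype(np.float32)))
red=m.copy();red=(abs(u-337)<8)&(abs(v-199)<10)&(hsv[...,1]>130)&((hsv[...,0]<8)|(hsv[...,0]>172))
q=P[red];print("red",q.round(3).tolist()[:12],q.mean(0))
k=(abs(u-327)<12)&(abs(v-232)<12)&(im.min(-1)>190);print("hub",P[k].mean(0),k.sum(),u[k].mean(),v[k].mean())
E
```

```text
plank z 0.0012855157850476255
tin 223 [0.4922 0.2953 0.0813] [0.074 0.33  1.338]
fake 230 [0.4862 0.397  0.0684] [0.066 0.431 1.338]
jar 242 [ 0.7488 -0.1791  0.1496] [0.339 0.214 1.287]
fun 32 [0.7038 0.0362 0.4295] [0.344 0.055 1.281]
green z hist (array([   2, 1922,   28,   28,  227,  169,    0]), array([-0.01 ,  0.005,  0.02 ,  0.03 ,  0.04 ,  0.05 ,  0.065,  0.1  ]))
base rect ((553.24755859375, 58.93705749511719), (296.1249084472656, 116.0892333984375), 80.67577362060547)
385
[259 207  12  29 202] [0.5719 0.1823 0.059 ] ((571.9675903320312, 182.4907684326172), (22.245840072631836, 89.3129653930664), 80.28857421875)
[294 213  11  29 183] [0.5543 0.0734 0.0587] ((554.6245727539062, 73.90131378173828), (20.86886978149414, 89.47460174560547), 80.97191619873047)
red [[0.664, -0.042, 0.003], [0.643, -0.041, 0.141], [0.643, -0.044, 0.14], [0.64, -0.038, 0.139], [0.64, -0.041, 0.139], [0.64, -0.044, 0.14], [0.639, -0.047, 0.143], [0.638, -0.035, 0.131], [0.637, -0.038, 0.138], [0.637, -0.041, 0.135], [0.637, -0.044, 0.136], [0.637, -0.047, 0.14]] [ 0.63497049 -0.0419951   0.12869215]
hub [ 0.53452931 -0.01679021  0.06302795] 20 327.2 233.75
```

```bash
cat >> h.py <<'E'
def need(xyz,zang=None):
    s=r.read_state();M=Ro.from_quat(s["eef_rot"]).as_matrix();a=np.degrees(np.arctan2(M[1,2],M[0,2]))
    print("t",round(s["time"],2),"tcp",s["ee_pos"].round(4),"zang",round(a,1),"tilt",np.degrees(np.arccos(-M[2,1])).round(2),"w",round(s["width"],4),"F",s["ft_force"].round(1))
    print("shift tool mm",(M.T@(np.array(xyz)-s["ee_pos"])*1000).round(1), "" if zang is None else "turn about tool y %.1f"%-((zang-a+180)%360-180))
E
python3 - <<'E'
from h import *
c=dict(np.load("top0.npz"));P=cloud(c);v,u=np.mgrid[0:400,0:640];ok=c["range_z"]>0
for n,(cu,cv_,lo,hi) in dict(tin=(227,246,.04,.06),fake=(196,247,.04,.06),jar=(381,161,.09,.115),pump=(447,219,.08,.25)).items():
    k=ok&(abs(u-cu)<24)&(abs(v-cv_)<24)&(P[...,2]>lo)&(P[...,2]<hi)
    if n in("tin","fake"): k&=abs(u-cu)<16
    q=P[k];(ce,rad)=cv2.minEnclosingCircle((q[:,:2]*1000).astype(np.float32));print(n,k.sum(),np.median(q,0).round(4),ce,rad)
need([.492,.295,.2],-9.2)
E
python3 -m jog '[[0,0,0,0,-6.6,0],[0,0,0,0,-6.6,0],[0,0,0,0,-6.6,0],[0,0,0,0,-6.6,0],[0,0,0,0,-6.6,0],[0,0,0,0,-6.6,0],[0,0,0,0,-6.6,0],[0,0,0,0,-6.6,0],[0,0,0,0,-6.6,0]]' 1 20
python3 -c "
from h import *
need([.492,.295,.2],-9.2)"
```

```text
tin 305 [0.4931 0.3018 0.0501] (493.6531066894531, 302.9884338378906) 31.653467178344727
fake 310 [0.4858 0.4017 0.0498] (486.647216796875, 403.3858947753906) 31.334165573120117
jar 284 [ 0.7594 -0.1855  0.1011] (761.023193359375, -186.33848571777344) 30.13990592956543
pump 1101 [ 0.5788 -0.3815  0.1234] (579.3653564453125, -390.4387512207031) 61.89649963378906
t 0.1 tcp [ 0.2304 -0.5806  0.2219] zang -68.4 tilt 0.07 w 0.0871 F [ 0.3  0.4 -0.3]
shift tool mm [-566.1   22.7 -717.3] turn about tool y -59.2
time: 0.85
ee_pos: [0.2297, -0.5784, 0.2172]
eef_rot: [-0.47, 0.53, -0.524, 0.472]
ft_force: [-1.1, 0.3, -0.0]
width: 0.0873
t 0.85 tcp [ 0.2297 -0.5784  0.2172] zang -6.4 tilt 0.56 w 0.0873 F [-1.1  0.3 -0. ]
shift tool mm [-897.    23.8  163.5] turn about tool y 2.8
```

```bash

python3 -m jog '[[-0.036,0,0.007,0,0,0],[-0.036,0,0.007,0,0,0],[-0.036,0,0.007,0,0,0],[-0.036,0,0.007,0,0,0],[-0.036,0,0.007,0,0,0],[-0.036,0,0.007,0,0,0],[-0.036,0,0.007,0,0,0],[-0.036,0,0.007,0,0,0],[-0.036,0,0.007,0,0,0],[-0.036,0,0.007,0,0,0],[-0.036,0,0.007,0,0,0],[-0.036,0,0.007,0,0,0]]' 
python3 -c "
from h import *
need([.4935,.3025,.15],-9.2)"
```

```text
time: 1.85
ee_pos: [0.3557, -0.1441, 0.2138]
eef_rot: [-0.471, 0.534, -0.522, 0.47]
ft_force: [1.5, 0.7, -0.9]
width: 0.0868
t 1.85 tcp [ 0.3557 -0.1441  0.2138] zang -6.6 tilt 1.01 w 0.0868 F [ 1.5  0.7 -0.9]
shift tool mm [-458.7   67.6   86.8] turn about tool y 2.6
```

```bash

python3 -m jog '[[-0.038,0.002,0.007,0,0.3,0],[-0.038,0.002,0.007,0,0.3,0],[-0.038,0.002,0.007,0,0.3,0],[-0.038,0.002,0.007,0,0.3,0],[-0.038,0.002,0.007,0,0.3,0],[-0.038,0.002,0.007,0,0.3,0],[-0.038,0.002,0.007,0,0.3,0],[-0.038,0.002,0.007,0,0.3,0],[-0.038,0.002,0.007,0,0.3,0],[-0.038,0.002,0.007,0,0.3,0],[-0.038,0.002,0.007,0,0.3,0],[0,0,0,0,0,0]]' 
python3 - <<'E'
from h import *
need([.4935,.3025,.12],-9.2)
M=Ro.from_quat(r.read_state()["eef_rot"]).as_matrix();print(M.round(3))
c=r.camera("wrist");save(c,"w1.png");P=cloud(c);k=(c["range_z"]>0)&(P[...,2]>.042)&(P[...,2]<.056)&(abs(P[...,0]-.4935)<.05)&(abs(P[...,1]-.3025)<.045)
q=P[k];print(k.sum(),cv2.minEnclosingCircle((q[:,:2]*1000).astype(np.float32)),np.median(q,0))
E
```

```text
time: 2.85
ee_pos: [0.4915, 0.2863, 0.1913]
eef_rot: [-0.455, 0.547, -0.537, 0.454]
ft_force: [-1.4, 0.6, 0.6]
width: 0.0869
t 2.85 tcp [0.4915 0.2863 0.1913] zang -10.0 tilt 0.84 w 0.0869 F [-1.4  0.6  0.6]
shift tool mm [-15.7  71.5   0. ] turn about tool y -0.8
[[-0.174 -0.01   0.985]
 [-0.985  0.01  -0.174]
 [-0.009 -1.    -0.012]]
3134 ((494.21258544921875, 303.8990173339844), 30.972517013549805) [0.49475611 0.30531473 0.04943771]
```

View pics/w1.png

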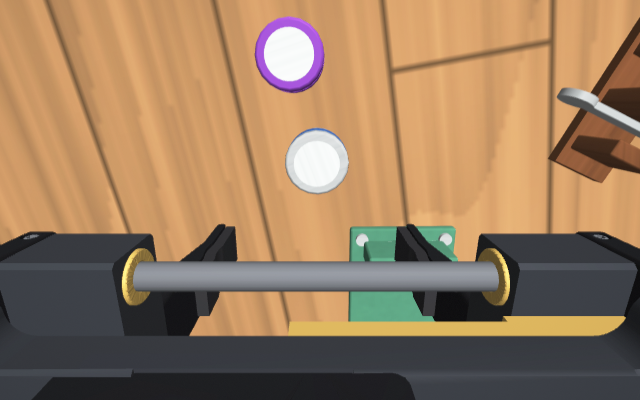

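The wrist view shows the blue-banded tin at (317,160) with the purple one beyond it at (290,53). The fit gives (0.494,0.304) with a radius of 31 mm, which agrees with the top camera. Next I descend.

```bash
cat >> h.py <<'E'
def need2(xyz,zang):
    need(xyz,zang);s=r.read_state();M=Ro.from_quat(s["eef_rot"]).as_matrix();a=np.radians(zang);c_,s_=np.cos(a),np.sin(a)
    T=np.array([[s_,0,c_],[-c_,0,s_],[0,-1,0]])
    print("rotvec tool deg",np.degrees(Ro.from_matrix(M.T@T).as_rotvec()).round(2))
E
python3 -m jog '[[0,0,0,0.66,-0.8,-0.46],[-0.018,0,0,0,0,0],[0,0.035,0,0,0,0],[0,0.035,0,0,0,0],[0,0,0,0,0,0]]' 
python3 -c "
from h import *
need2([.494,.304,.014],-9.2)"
```

```text
time: 3.32
ee_pos: [0.4961, 0.2975, 0.1208]
eef_rot: [0.457, -0.536, 0.541, -0.458]
ft_force: [-0.6, -0.0, -0.3]
width: 0.0872
t 3.32 tcp [0.4961 0.2975 0.1208] zang -9.3 tilt 0.42 w 0.0872 F [-0.6 -0.  -0.3]
shift tool mm [ -6.5 106.8  -3.8] turn about tool y -0.1
rotvec tool deg [-0.35 -0.1   0.23]
```

```bash

python3 -m jog '[[-0.007,0,-0.004,-0.35,0,0.23],[0,0.03,0,0,0,0],[0,0.03,0,0,0,0],[0,0.03,0,0,0,0],[0,0.012,0,0,0,0],[0,0,0,0,0,0]]' 
python3 -c "
from h import *
need2([.494,.304,.014],-9.2)"
```

```text
time: 3.82
ee_pos: [0.4994, 0.3031, 0.0273]
eef_rot: [0.452, -0.538, 0.543, -0.459]
ft_force: [-0.2, -0.6, -0.5]
width: 0.0867
t 3.82 tcp [0.4994 0.3031 0.0273] zang -9.7 tilt 0.69 w 0.0867 F [-0.2 -0.6 -0.5]
shift tool mm [ 0.1 13.2 -5.7] turn about tool y -0.5
rotvec tool deg [-0.66 -0.55 -0.21]
```

```bash

python3 -m jog '[[0,0.006,-0.005,-0.66,-0.5,-0.2],[0,0.007,0,0,0,0],[0,0,0,0,0,0]]'
python3 -c "
from h import *
need2([.494,.304,.014],-9.2)"
python3 -m jog '[[0,0,0,0,0,0],[0,0,0,0,0,0],[0,0,0,0,0,0],[0,0,0,0,0,0],[0,0,0,0,0,0],[0,0,0,0,0,0],[0,0,0,0,0,0],[0,0,0,0,0,0]]' -1 20
python3 -c "
from h import *
need2([.494,.304,.014],-9.2)"
```

```text
time: 4.07
ee_pos: [0.4967, 0.3048, 0.0187]
eef_rot: [0.456, -0.539, 0.539, -0.459]
ft_force: [-0.8, -0.1, -0.0]
width: 0.0868
t 4.07 tcp [0.4967 0.3048 0.0187] zang -9.3 tilt 0.24 w 0.0868 F [-0.8 -0.1 -0. ]
shift tool mm [ 1.3  4.7 -2.6] turn about tool y -0.1
rotvec tool deg [-0.18 -0.1  -0.16]
time: 4.73
ee_pos: [0.498, 0.3062, 0.0222]
eef_rot: [0.455, -0.538, 0.539, -0.461]
ft_force: [-0.4, 0.1, -0.5]
width: 0.0619
t 4.73 tcp [0.498  0.3062 0.0222] zang -9.3 tilt 0.48 w 0.0619 F [-0.4  0.1 -0.5]
shift tool mm [ 2.8  8.2 -3.7] turn about tool y -0.1
rotvec tool deg [-0.37 -0.09 -0.31]
```

```bash

python3 -m jog '[[0,-0.03,0,0,0,0],[0,-0.03,0,-0.3,0,-0.3],[0,-0.03,0,0,0,0],[0,-0.01,0,0,0,0],[0,0,0,0,0,0]]'
python3 -c "
from h import *
need2([.5646,.128,.12],-9.25)"
```

```text
time: 5.15
ee_pos: [0.4955, 0.3041, 0.1226]
eef_rot: [-0.46, 0.539, -0.538, 0.456]
ft_force: [0.6, 0.3, -2.8]
width: 0.0618
t 5.15 tcp [0.4955 0.3041 0.1226] zang -9.3 tilt 0.38 w 0.0618 F [ 0.6  0.3 -2.8]
shift tool mm [162.7   2.9  96.6] turn about tool y -0.0
rotvec tool deg [ 0.28 -0.02  0.26]
```

```bash

python3 -m jog '[[0.027,0,0.016,0,0,0],[0.027,0,0.016,0,0,0],[0.027,0,0.016,0.2,0,0.2],[0.027,0,0.016,0,0,0],[0.027,0,0.016,0,0,0],[0.027,0,0.016,0,0,0],[0,0,0,0,0,0]]'
python3 - <<'E'
from h import *
need2([.5646,.128,.05],-9.25)
c=r.camera("wrist");save(c,"w2.png")
P=cloud(c);ok=c["range_z"]>0
k=ok&(P[...,2]>.05)&(P[...,2]<.064)&(P[...,0]>.5)&(P[...,0]<.63)&(P[...,1]>.15)&(P[...,1]<.22)
q=P[k];print(k.sum(),cv2.minAreaRect((q[:,:2]*1000).astype(np.float32)) if k.sum() else 0)
E
```

```text
time: 5.73
ee_pos: [0.5629, 0.1215, 0.1126]
eef_rot: [-0.463, 0.539, -0.536, 0.457]
ft_force: [0.0, -1.4, -3.1]
width: 0.0622
t 5.73 tcp [0.5629 0.1215 0.1126] zang -8.9 tilt 0.5 w 0.0622 F [ 0.  -1.4 -3.1]
shift tool mm [-7.  62.5  1.2] turn about tool y 0.3
rotvec tool deg [0.45 0.34 0.22]
4572 ((572.9480590820312, 183.2013702392578), (22.1104793548584, 89.98738861083984), 80.68809509277344)
```

View pics/w2.png

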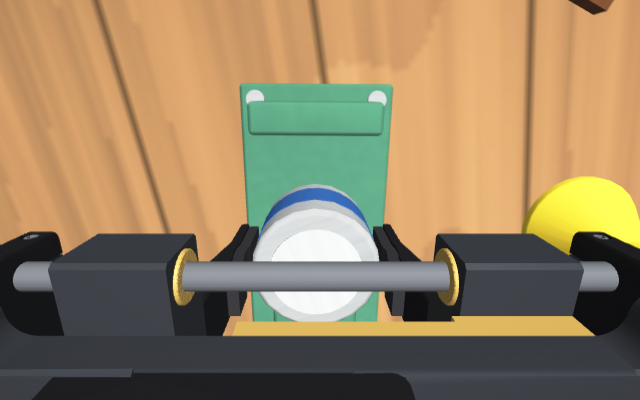

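The tin is held upright at (315,260) with its blue band visible. The fixed jaw at (316,118) confirms the seat at (0.564,0.129). Next I lower it.

```bash

python3 -m jog '[[-0.007,0,0.001,0.4,0.3,0.2],[0,0.025,0,0,0,0],[0,0.025,0,0,0,0],[0,0.016,0,0,0,0],[0,0,0,0,0,0]]'
python3 -c "
from h import *
need2([.564,.1287,.034],-9.25)"
```

```text
time: 6.2
ee_pos: [0.561, 0.1366, 0.0402]
eef_rot: [-0.459, 0.539, -0.536, 0.459]
ft_force: [-0.8, -0.3, -3.9]
width: 0.0617
t 6.2 tcp [0.561  0.1366 0.0402] zang -9.0 tilt 0.27 w 0.0617 F [-0.8 -0.3 -3.9]
shift tool mm [7.4 6.1 4.2] turn about tool y 0.2
rotvec tool deg [ 0.18  0.25 -0.2 ]
```

```bash

python3 -m jog '[[0.0065,0,0.004,0.1,0.2,-0.1],[0,0.003,0,0,0,0]]'
python3 -c "
from h import *
need2([.564,.1287,.034],-9.25)"
python3 -m jog '[[0,0.003,0,0,0,0]]'
python3 -m jog '[[0,0.002,0,0,0,0]]'
python3 -c "
from h import *
need2([.564,.1287,.034],-9.25)"
```

```text
time: 6.37
ee_pos: [0.563, 0.132, 0.0368]
eef_rot: [-0.459, 0.539, -0.536, 0.459]
ft_force: [0.5, -1.4, -2.8]
width: 0.0617
t 6.37 tcp [0.563  0.132  0.0368] zang -9.0 tilt 0.21 w 0.0617 F [ 0.5 -1.4 -2.8]
shift tool mm [3.1 2.8 1.5] turn about tool y 0.3
rotvec tool deg [ 0.15  0.25 -0.14]
time: 6.45
ee_pos: [0.5632, 0.1328, 0.0343]
eef_rot: [-0.459, 0.539, -0.536, 0.46]
ft_force: [-3.3, -0.5, 7.3]
width: 0.0616
time: 6.53
ee_pos: [0.5632, 0.1332, 0.0336]
eef_rot: [-0.459, 0.539, -0.537, 0.46]
ft_force: [-10.9, -5.3, 22.2]
width: 0.0618
t 6.53 tcp [0.5632 0.1332 0.0336] zang -9.0 tilt 0.17 w 0.0618 F [-10.9  -5.3  22.2]
shift tool mm [ 4.3 -0.4  1.5] turn about tool y 0.3
rotvec tool deg [ 0.09  0.29 -0.14]
```

```bash

python3 -m jog '[[0,-0.0005,0,0,0,0]]'
python3 -m jog '[[0,0,0,0,0,0],[0,0,0,0,0,0],[0,0,0,0,0,0],[0,0,0,0,0,0],[0,0,0,0,0,0],[0,0,0,0,0,0]]' 1 20
python3 -c "
from h import *
need2([.564,.1287,.15],-9.25)"
```

```text
time: 6.62
ee_pos: [0.5635, 0.1334, 0.035]
eef_rot: [-0.459, 0.538, -0.537, 0.46]
ft_force: [0.2, -0.0, -3.8]
width: 0.0616
time: 7.12
ee_pos: [0.5665, 0.1345, 0.0385]
eef_rot: [0.457, -0.537, 0.538, -0.462]
ft_force: [-0.3, -0.1, -0.0]
width: 0.0857
t 7.12 tcp [0.5665 0.1345 0.0385] zang -9.0 tilt 0.46 w 0.0857 F [-0.3 -0.1 -0. ]
shift tool mm [   5.6 -111.5   -0.8] turn about tool y 0.3
rotvec tool deg [-0.36  0.26 -0.28]
```

```bash

python3 -m jog '[[0,-0.03,0,0,0,0],[0,-0.036,0,0,0,0],[0,-0.036,0,0,0,0],[0,-0.036,0,-0.3,0,-0.3],[0,-0.03,0,0,0,0]]'
python3 -m jog '[[0,0,0,0,-6.9,0],[0,0,0,0,-6.9,0],[0,0,0,0,-6.9,0],[0,0,0,0,-6.9,0],[0,0,0,0,-6.9,0],[0,0,0,0,-6.9,0],[0,0,0,0,-6.9,0],[0,0,0,0,-6.9,0],[0,0,0,0,-6.9,0],[0,0,0,0,-6.9,0],[0,0,0,0,-6.9,0],[0,0,0,0,-6.9,0]]'
python3 - <<'E'
from h import *
need2([.639,-.043,.2],74)
print(r.read_state()["joint_positions"].round(2))
c=r.camera("top");save(c,"top1.png",(240,180,400,280),5);np.savez("top1.npz",**c)
E
```

```text
time: 7.53
ee_pos: [0.5613, 0.1324, 0.2054]
eef_rot: [-0.463, 0.54, -0.535, 0.456]
ft_force: [0.9, -0.6, -0.2]
width: 0.0869
time: 8.53
ee_pos: [0.5651, 0.134, 0.216]
eef_rot: [0.703, -0.081, 0.083, -0.702]
ft_force: [-0.7, 1.2, -1.0]
width: 0.0868
t 8.53 tcp [0.5651 0.134  0.216 ] zang 76.7 tilt 0.18 w 0.0868 F [-0.7  1.2 -1. ]
shift tool mm [ 112.4   16.5 -155.3] turn about tool y 2.7
rotvec tool deg [0.03 2.74 0.17]
[ 0.65  0.58 -1.34  1.55  0.57  1.46  0.63]
```

View pics/top1.png

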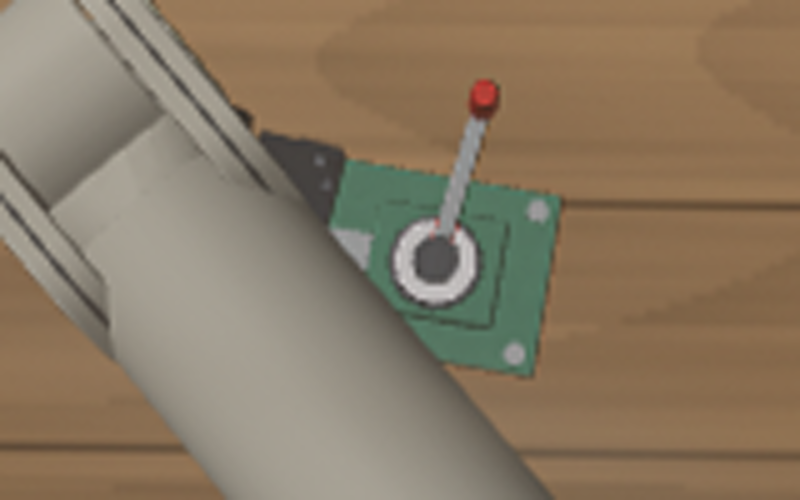

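The top crop shows the crank arm with its red post at crop (484,97) and the hub at (437,260). The robot's forearm hides the tin. Joint 3 is close to its limit, so I back off the rotation a little while moving across.

```bash

python3 -m jog '[[0,0,0,0,6.5,0],[0,0,0,0,6.5,0],[0,0,0,0,6.5,0]]'
python3 - <<'E'
from h import *
need2([.639,-.043,.2],55)
print(r.read_state()["joint_positions"].round(2))
c=r.camera("scene");save(c,"sc1.png",(240,80,480,260),3)
E
```

```text
time: 8.83
ee_pos: [0.5651, 0.1337, 0.215]
eef_rot: [-0.677, 0.201, -0.201, 0.678]
ft_force: [0.4, -0.3, 0.3]
width: 0.0871
t 8.83 tcp [0.5651 0.1337 0.215 ] zang 56.9 tilt 0.07 w 0.0871 F [ 0.4 -0.3  0.3]
shift tool mm [ 158.4   14.9 -107.7] turn about tool y 1.9
rotvec tool deg [-0.07  1.9  -0.01]
[ 0.63  0.54 -1.27  1.55  0.52  1.44  0.32]
```

View pics/sc1.png

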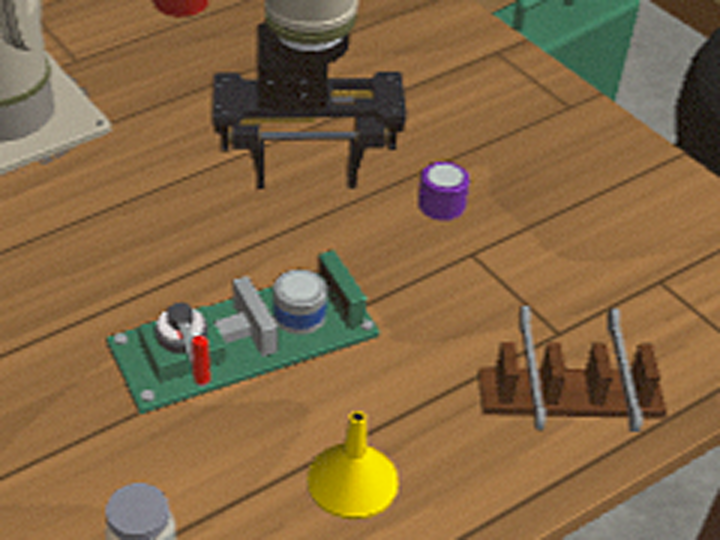

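The tin stands upright between the jaws at crop (300,300). Next I move above the post.

```bash

python3 -m jog '[[0.026,0.002,-0.018,0,0,0],[0.026,0.002,-0.018,0,0,0],[0.026,0.002,-0.018,0,0,0],[0.026,0.002,-0.018,0,0,0],[0.026,0.002,-0.018,0,0,0],[0.026,0.002,-0.018,0,0,0],[0,0,0,0,0,0]]'
python3 - <<'E'
from h import *
need2([.639,-.043,.2],60)
print(r.read_state()["joint_positions"].round(2))
c=r.camera("wrist");P=cloud(c);hsv=cv2.cvtColor(c["image"],cv2.COLOR_RGB2HSV)
k=(c["range_z"]>0)&(hsv[...,1]>150)&((hsv[...,0]<8)|(hsv[...,0]>172))&(P[...,2]>.125)&(P[...,2]<.15)
q=P[k];print(k.sum(),np.median(q,0),cv2.minEnclosingCircle((q[:,:2]*1000).astype(np.float32)) if k.sum() else 0)
E
```

```text
time: 9.47
ee_pos: [0.6377, -0.0478, 0.2039]
eef_rot: [0.678, -0.201, 0.204, -0.677]
ft_force: [0.2, -1.3, -1.6]
width: 0.0872
t 9.47 tcp [ 0.6377 -0.0478  0.2039] zang 56.7 tilt 0.25 w 0.0872 F [ 0.2 -1.3 -1.6]
shift tool mm [-1.6  3.9  4.7] turn about tool y -3.3
rotvec tool deg [-0.04 -3.31  0.25]
[ 0.79  0.65 -1.19  1.41  0.61  1.48  0.61]
444 [ 0.63416568 -0.04171032  0.1372763 ] ((635.7538452148438, -42.4005012512207), 8.696371078491211)
```

The post measures (0.636,-0.0425) with its top at 0.137, which matches the given radius and height. Next I descend with the gripper half open.

```bash

python3 -m jog '[[-0.004,0,0.006,0,0,0.2],[0,0.03,0,0,0,0],[0,0,0,0,0,0]]' 0 5
python3 -c "
from h import *
need2([.636,-.0425,.101],60)"
```

```text
time: 9.77
ee_pos: [0.6367, -0.0342, 0.1744]
eef_rot: [-0.677, 0.201, -0.202, 0.679]
ft_force: [-0.6, -0.1, -0.7]
width: 0.0743
t 9.77 tcp [ 0.6367 -0.0342  0.1744] zang 56.9 tilt 0.22 w 0.0743 F [-0.6 -0.1 -0.7]
shift tool mm [ 4.  73.4 -7.6] turn about tool y -3.1
rotvec tool deg [-0.22 -3.09 -0.02]
```

```bash

python3 -m jog '[[0.004,0,-0.0075,-0.2,-3,0],[0,0,0,0,0,0],[0,0,0,0,0,0]]'
python3 -c "
from h import *
need2([.636,-.0425,.101],60)"

```

```text
time: 10.02
ee_pos: [0.6351, -0.0371, 0.1767]
eef_rot: [-0.683, 0.181, -0.181, 0.684]
ft_force: [0.5, 0.5, 0.5]
width: 0.0552
t 10.02 tcp [ 0.6351 -0.0371  0.1767] zang 60.3 tilt 0.1 w 0.0552 F [0.5 0.5 0.5]
shift tool mm [ 3.6 75.7 -4.4] turn about tool y 0.3
rotvec tool deg [-0.09  0.34 -0.06]
```

```bash

python3 -m jog '[[0.0035,0,-0.0055,0,0,0],[0,0.03,0,0,0,0],[0,0.03,0,0,0,0],[0,0.014,0,0,0,0],[0,0,0,0,0,0]]'
python3 -c "
from h import *
need2([.636,-.0425,.101],60)"

```

```text
time: 10.43
ee_pos: [0.638, -0.0408, 0.1065]
eef_rot: [-0.682, 0.179, -0.184, 0.685]
ft_force: [-0.5, 0.4, 0.6]
width: 0.0438
t 10.43 tcp [ 0.638  -0.0408  0.1065] zang 60.2 tilt 0.46 w 0.0438 F [-0.5  0.4  0.6]
shift tool mm [-0.9  5.5 -2.5] turn about tool y 0.2
rotvec tool deg [-0.31  0.22  0.34]
```

```bash
cat >> h.py <<'E'
AX=np.array([.5406,-.0142])
def crank(step=0,zang=None,zt=.101):
    s=r.read_state();M=Ro.from_quat(s["eef_rot"]).as_matrix();d=s["ee_pos"][:2]-AX;th=np.arctan2(d[1],d[0])
    t=np.array([np.sin(th),-np.cos(th)]);f=s["ft_force"]
    n=AX+.0995*np.array([np.cos(th-step),np.sin(th-step)])
    print("turned %.3f rad, R %.1f mm, resist %.1f radial %.1f Fz %.1f"%(np.radians(-16.5)-th,np.hypot(*d)*1e3,-f[:2]@t,f[:2]@d/np.hypot(*d),f[2]),"q3 %.2f q7 %.2f"%tuple(s["joint_positions"][[2,6]]))
    need2([*n,zt],np.degrees(th-step)+90 if zang is None else zang)
E
python3 -m jog '[[0,0,-0.001,0,0,0],[0,0.001,0,0,0,0],[0,0,0,0,0,0],[0,0,0,0,0,0],[0,0,0,0,0,0],[0,0,0,0,0,0]]' -1 5
python3 -c "
from h import *
crank(.1)"

```

```text
time: 10.93
ee_pos: [0.6391, -0.041, 0.1111]
eef_rot: [-0.681, 0.178, -0.186, 0.685]
ft_force: [-2.5, 0.9, -2.6]
width: 0.0179
turned -0.023 rad, R 102.1 mm, resist 0.2 radial -2.7 Fz -2.6 q3 -1.15 q7 0.61
t 10.93 tcp [ 0.6391 -0.041   0.1111] zang 60.2 tilt 0.68 w 0.0179 F [-2.5  0.9 -2.6]
shift tool mm [ -0.6  10.  -10.5] turn about tool y -8.9
rotvec tool deg [-0.39 -8.91  0.56]
```

```bash

python3 -m jog '[[-0.0005,0.002,-0.008,-0.2,1.6,0.2],[0.0005,0.002,-0.008,0,1.6,0],[0.0005,0.001,-0.008,0,1.6,0],[0,0.001,-0.008,0,1.6,0],[0,0.001,-0.008,0,1.6,0]]'
python3 -c "
from h import *
crank(.1)"

```

```text
time: 11.35
ee_pos: [0.6209, -0.0762, 0.1076]
eef_rot: [-0.665, 0.227, -0.239, 0.67]
ft_force: [1.4, -0.6, 4.2]
width: 0.0179
turned 0.370 rad, R 101.5 mm, resist 0.4 radial 1.5 Fz 4.2 q3 -1.14 q7 0.52
t 11.35 tcp [ 0.6209 -0.0762  0.1076] zang 51.5 tilt 1.02 w 0.0179 F [ 1.4 -0.6  4.2]
shift tool mm [ -2.4   6.4 -10. ] turn about tool y 4.9
rotvec tool deg [-0.73  4.9   0.72]
```

```bash

python3 -m jog '[[-0.001,0.002,-0.008,-0.3,4.6,0.3],[-0.0005,0.001,-0.008,-0.3,4.6,0.3],[-0.0003,0.001,-0.008,0,4.6,0],[-0.0003,0.001,-0.008,0,4.6,0]]'
python3 -c "
from h import *
crank(.1)"

```

```text
time: 11.68
ee_pos: [0.5979, -0.0982, 0.105]
eef_rot: [-0.615, 0.341, -0.346, 0.622]
ft_force: [4.2, 1.7, 5.4]
width: 0.0179
turned 0.684 rad, R 101.7 mm, resist 4.4 radial 1.0 Fz 5.4 q3 -1.10 q7 0.25
t 11.68 tcp [ 0.5979 -0.0982  0.105 ] zang 31.9 tilt 0.74 w 0.0179 F [4.2 1.7 5.4]
shift tool mm [ -2.3   3.9 -10.1] turn about tool y 3.3
rotvec tool deg [-0.73  3.32  0.09]
```

```bash
cat >> h.py <<'E'
def jaw():
    O=np.array([.5729,.1832])-.125*np.array([.1616,.9869])
    for n in("top","scene","wrist"):
        c=r.camera(n);P=cloud(c);d=P[...,:2]-O;y=d@[.1616,.9869];x=d@[.9869,-.1616]
        k=(c["range_z"]>0)&(abs(P[...,2]-.0585)<.006)&(abs(x)<.05)&(y>-.01)&(y<.053)
        hsv=cv2.cvtColor(c["image"],cv2.COLOR_RGB2HSV);k&=hsv[...,1]<60
        if k.sum()>20: print(n,k.sum(),"jaw y pct5/50/95 mm",np.percentile(y[k],[5,50,95]).round(4)*1e3, "x",np.percentile(x[k],[5,95]).round(3))
        else: print(n,k.sum())
E
python3 -c "
from h import *
jaw();crank(.1)"

```

```text
top 221 jaw y pct5/50/95 mm [11.7 23.2 50.7] x [-0.04   0.038]
scene 154 jaw y pct5/50/95 mm [10.4 22.5 51. ] x [-0.034  0.04 ]
wrist 0
turned 0.697 rad, R 101.8 mm, resist 0.3 radial 1.2 Fz 7.7 q3 -1.09 q7 0.25
t 11.83 tcp [ 0.5969 -0.0991  0.1047] zang 32.0 tilt 0.58 w 0.018 F [ 0.9 -0.8  7.7]
shift tool mm [ -2.6   3.6 -10. ] turn about tool y 4.2
rotvec tool deg [-0.57  4.2   0.1 ]
```

```bash

python3 -m jog '[[-0.001,0,-0.008,-0.3,4.6,0],[-0.0008,0,-0.008,-0.2,4.6,0],[-0.0005,0,-0.008,0,4.6,0]]'
cat >> h.py <<'E'
def edge(c):
    O=np.array([.5729,.1832])-.125*np.array([.1616,.9869]);P=cloud(c);d=P[...,:2]-O;y=d@[.1616,.9869];x=d@[.9869,-.1616]
    hsv=cv2.cvtColor(c["image"],cv2.COLOR_RGB2HSV)
    k=(c["range_z"]>0)&(abs(P[...,2]-.0585)<.006)&(abs(x)<.042)&(abs(x)>.022)&(y>-.01)&(y<.053)&(hsv[...,1]<60)
    return k.sum(),np.percentile(y[k]*1e3,[5,50,95]).round(1)
E
python3 - <<'E'
from h import *
print(edge(dict(np.load("top0.npz"))));print(edge(r.camera("top")));crank(.1)
E

```

```text
time: 12.08
ee_pos: [0.5763, -0.1081, 0.1063]
eef_rot: [-0.568, 0.415, -0.42, 0.573]
ft_force: [4.4, 1.1, 3.0]
width: 0.0179
(np.int64(79), array([ 4.4, 13.6, 23.1]))
(np.int64(82), array([17.4, 27.3, 36.4]))
turned 0.936 rad, R 100.6 mm, resist 1.5 radial 1.1 Fz 3.2 q3 -1.07 q7 0.04
t 12.13 tcp [ 0.5748 -0.1088  0.1061] zang 17.2 tilt 0.43 w 0.0179 F [ 1.8 -0.5  3.2]
shift tool mm [ -1.2   5.  -10. ] turn about tool y 3.0
rotvec tool deg [-0.43  3.04  0.06]
```

```bash

python3 -m jog '[[-0.001,0,-0.008,-0.3,4.6,0],[-0.0006,0,-0.008,-0.1,4.6,0],[-0.0005,0,-0.008,0,4.6,0],[-0.0005,0,-0.008,0,4.6,0]]'
python3 - <<'E'
from h import *
crank(.1);print(edge(r.camera("top")));crank(.1)
E

```

```text
time: 12.47
ee_pos: [0.5441, -0.1144, 0.1069]
eef_rot: [0.49, -0.506, 0.51, -0.493]
ft_force: [4.5, 0.1, 1.7]
width: 0.0177
turned 1.247 rad, R 100.2 mm, resist 4.5 radial 0.1 Fz 1.7 q3 -1.04 q7 -0.23
t 12.47 tcp [ 0.5441 -0.1144  0.1069] zang -1.9 tilt 0.44 w 0.0177 F [4.5 0.1 1.7]
shift tool mm [ -0.5   5.8 -10. ] turn about tool y 1.8
rotvec tool deg [-0.44  1.77  0.02]
(np.int64(76), array([25.7, 34. , 43.3]))
turned 1.262 rad, R 100.3 mm, resist 1.9 radial 2.1 Fz 1.8 q3 -1.04 q7 -0.24
t 12.52 tcp [ 0.5427 -0.1145  0.1067] zang -2.3 tilt 0.36 w 0.0178 F [ 2.  -2.1  1.8]
shift tool mm [ -0.7   5.7 -10. ] turn about tool y 2.2
rotvec tool deg [-0.35  2.22  0.05]
```

```bash

python3 -m jog '[[-0.0006,0,-0.006,-0.3,3.5,0],[-0.0004,0,-0.006,0,3.5,0]]'
python3 -m jog '[[-0.0004,0,-0.005,0,3,0]]'
python3 -m jog '[[-0.0004,0,-0.004,0,2.5,0]]'
python3 - <<'E'
from h import *
crank(.04)
E

```

```text
time: 12.68
ee_pos: [0.5314, -0.1141, 0.1069]
eef_rot: [0.457, -0.538, 0.54, -0.458]
ft_force: [6.4, -0.7, 1.4]
width: 0.0181
time: 12.77
ee_pos: [0.5266, -0.1136, 0.1069]
eef_rot: [0.443, -0.55, 0.552, -0.444]
ft_force: [4.8, -0.6, 0.6]
width: 0.0178
time: 12.85
ee_pos: [0.5228, -0.1129, 0.1069]
eef_rot: [0.43, -0.559, 0.562, -0.432]
ft_force: [4.4, -1.2, 0.3]
width: 0.0178
turned 1.462 rad, R 100.3 mm, resist 4.5 radial 0.4 Fz 0.3 q3 -1.01 q7 -0.42
t 12.85 tcp [ 0.5228 -0.1129  0.1069] zang -14.9 tilt 0.3 w 0.0178 F [ 4.4 -1.2  0.3]
shift tool mm [-0.6  5.9 -4.1] turn about tool y -2.4
rotvec tool deg [-0.29 -2.39  0.08]
```

```bash

for i in 1; do
python3 -m jog '[[-0.0003,0,-0.004,0,1,0]]'; python3 -c "from h import *;crank()"|head -1
python3 -m jog '[[-0.0003,0,-0.004,0,2,0]]'; python3 -c "from h import *;crank()"|head -1
python3 -m jog '[[-0.0003,0,-0.003,0,2,0]]'; python3 -c "from h import *;crank()"|head -1
done | grep -v rot; python3 - <<'E'
from h import *
print(edge(r.camera("top")));crank(.04)
E

```

```text
time: 12.93
ee_pos: [0.5191, -0.1122, 0.1069]
ft_force: [5.6, -1.8, 1.2]
width: 0.0179
turned 1.499 rad, R 100.4 mm, resist 5.8 radial 0.6 Fz 1.2 q3 -1.01 q7 -0.43
time: 13.02
ee_pos: [0.5155, -0.1114, 0.1069]
ft_force: [5.6, -2.2, 1.4]
width: 0.0179
turned 1.535 rad, R 100.4 mm, resist 5.9 radial 0.7 Fz 1.4 q3 -1.01 q7 -0.46
time: 13.1
ee_pos: [0.5134, -0.1108, 0.1072]
ft_force: [8.1, -1.0, -0.9]
width: 0.0176
turned 1.557 rad, R 100.3 mm, resist 8.1 radial -1.2 Fz -0.9 q3 -1.01 q7 -0.49
(np.int64(83), array([32.8, 41.9, 51.2]))
turned 1.559 rad, R 100.2 mm, resist 8.1 radial -0.5 Fz -0.4 q3 -1.01 q7 -0.49
t 13.15 tcp [ 0.5133 -0.1106  0.1072] zang -20.0 tilt 0.54 w 0.0176 F [ 8.  -1.8 -0.4]
shift tool mm [-0.5  6.2 -4.1] turn about tool y -1.8
rotvec tool deg [-0.53 -1.85  0.06]
```

Resistance has climbed to 8.1 N, it stays up in the pause, and the jaw has moved 28 mm, so the tin is gripped. I'll advance in small steps past the point where the clutch gives.

```bash

for i in 1; do
python3 -m jog '[[-0.0003,0,-0.003,0,1,0]]'; python3 -c "from h import *;crank()"|head -1
python3 -m jog '[[-0.0003,0,-0.003,0,2,0]]'; python3 -c "from h import *;crank()"|head -1
python3 -m jog '[[-0.0003,0,-0.003,0,2,0]]'; python3 -c "from h import *;crank()"|head -1
done | grep -v rot

```

```text
time: 13.23
ee_pos: [0.5116, -0.1099, 0.1075]
ft_force: [8.0, -3.1, -0.5]
width: 0.0179
turned 1.577 rad, R 100.0 mm, resist 8.5 radial 0.6 Fz -0.5 q3 -1.01 q7 -0.51
time: 13.32
ee_pos: [0.5098, -0.1091, 0.1076]
ft_force: [8.0, -1.7, -0.5]
width: 0.018
turned 1.596 rad, R 99.8 mm, resist 8.2 radial -0.9 Fz -0.5 q3 -1.01 q7 -0.53
time: 13.4
ee_pos: [0.5081, -0.1083, 0.1078]
ft_force: [7.7, -1.2, -1.1]
width: 0.0179
turned 1.616 rad, R 99.5 mm, resist 7.7 radial -1.4 Fz -1.1 q3 -1.00 q7 -0.56
```

The force has levelled off at about 8 N, so the clutch is slipping; the slip so far is about 0.04–0.06 rad. A few more mm should centre it in the window.

```bash

for i in 1; do
python3 -m jog '[[-0.0003,0,-0.003,0,1,0]]'; python3 -c "from h import *;crank()"|head -1
python3 -m jog '[[-0.0003,0,-0.003,0,1,0]]'; python3 -c "from h import *;crank()"|head -1
python3 -m jog '[[-0.0003,0,-0.003,0,1,0]]'; python3 -c "from h import *;crank()"|head -1
done | grep -v rot
python3 - <<'E'
from h import *
c=r.camera("top");print(edge(c));save(c,"top2.png",(250,190,370,270),6);crank()
E

```

```text
time: 13.48
ee_pos: [0.5063, -0.1075, 0.1079]
ft_force: [7.6, -2.9, -1.8]
width: 0.0177
turned 1.635 rad, R 99.4 mm, resist 8.2 radial 0.1 Fz -1.8 q3 -1.00 q7 -0.58
time: 13.57
ee_pos: [0.5045, -0.1068, 0.108]
ft_force: [8.5, -2.6, -1.6]
width: 0.0179
turned 1.655 rad, R 99.4 mm, resist 8.9 radial -0.7 Fz -1.6 q3 -1.00 q7 -0.59
time: 13.65
ee_pos: [0.5027, -0.1061, 0.108]
ft_force: [8.1, -2.4, -2.2]
width: 0.0178
turned 1.674 rad, R 99.4 mm, resist 8.4 radial -0.8 Fz -2.2 q3 -1.00 q7 -0.60
(np.int64(80), array([32.5, 41.3, 51.5]))
turned 1.678 rad, R 99.4 mm, resist 8.8 radial 0.1 Fz -1.7 q3 -1.00 q7 -0.61
t 13.7 tcp [ 0.5024 -0.1059  0.108 ] zang -27.7 tilt 1.32 w 0.0177 F [ 8.1 -3.5 -1.7]
shift tool mm [ 0.1  7.  -0.1] turn about tool y -5.0
rotvec tool deg [-1.31 -5.04 -0.15]
```

View pics/top2.png

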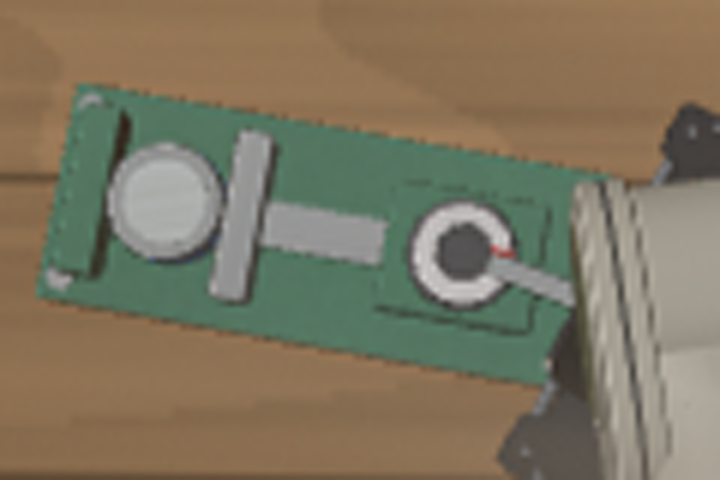

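The crop shows the tin clamped between the jaws at (165,203). The red hub mark now peeks out on the counter-clockwise side of the arm at (502,253), so the clutch has slipped. Now I release and retreat.

```bash

python3 -m jog '[[0,0,0.0005,0,0,0],[0,0,0,0,0,0],[0,0,0,0,0,0],[0,0,0,0,0,0],[0,0,0,0,0,0]]' 0 5
python3 -c "from h import *;crank()"

```

```text
time: 14.12
ee_pos: [0.4998, -0.107, 0.106]
eef_rot: [0.365, -0.599, 0.608, -0.372]
ft_force: [0.3, 0.4, -0.8]
width: 0.0403
turned 1.697 rad, R 101.4 mm, resist 0.1 radial -0.5 Fz -0.8 q3 -1.00 q7 -0.60
t 14.12 tcp [ 0.4998 -0.107   0.106 ] zang -27.2 tilt 0.96 w 0.0403 F [ 0.3  0.4 -0.8]
shift tool mm [-1.9  5.  -0.2] turn about tool y -3.5
rotvec tool deg [-0.96 -3.47 -0.02]
```

```bash

python3 -m jog '[[0,-0.015,0,0,0,0],[0,-0.03,0,-0.5,0,0],[0,-0.03,0,0,0,0],[0,-0.03,0,0,0,0],[0,-0.02,0,0,0,0],[0.035,0,0,0,0,0],[0.035,0,0,0,0,0],[0.035,0,0,0,0,0],[0.035,0,0,0,0,0],[0.03,0,0,0,0,0],[0,0,0,0,0,0]]'
python3 - <<'E'
from h import *
s=r.read_state();print(s["time"],s["ee_pos"],s["ft_force"].round(1),s["joint_vel"].round(2))
c=r.camera("top");print(edge(c));P=cloud(c);im=c["image"]
O=np.array([.5729,.1832])-.125*np.array([.1616,.9869]);d=P[...,:2]-O;y=d@[.1616,.9869];x=d@[.9869,-.1616]
k=(c["range_z"]>0)&(abs(P[...,2]-.061)<.006)&(abs(x)<.035)&(y>.056)&(y<.112);print("tin",k.sum(),"y rel seat",np.percentile(y[k],[2,98]).mean()-.07,"x",np.percentile(x[k],[2,98]).mean(),"ztop",np.median(P[k][:,2]))
hsv=cv2.cvtColor(im,cv2.COLOR_RGB2HSV);m=(hsv[...,1]>150)&((hsv[...,0]<8)|(hsv[...,0]>172))&(abs(P[...,2]-.137)<.008)&(abs(P[...,0]-.5)<.1)
p=np.median(P[m],0);print("post",p,np.arctan2(*(AX-p[:2])[::-1]))
print("turned",np.radians(-16.5)-np.arctan2(p[1]-AX[1],p[0]-AX[0]))
save(c,"top3.png",(250,120,490,280),3)
E
```

```text
time: 15.03
ee_pos: [0.415, -0.2596, 0.2345]
eef_rot: [-0.374, 0.601, -0.6, 0.373]
ft_force: [-0.2, -0.6, -0.4]
width: 0.0436
15.0333 [ 0.41503374 -0.25964248  0.23452895] [-0.2 -0.6 -0.4] [-0.01 -0.02 -0.05  0.02 -0.03  0.   -0.04]
(np.int64(84), array([32.8, 41.7, 51.3]))
tin 276 y rel seat 0.013565263417146978 x -0.0003998474442861652 ztop 0.06197047861610347
post [ 0.50375698 -0.10737499  0.13728127] 1.194246592294594
turned 1.6593667347161347
```

View pics/top3.png

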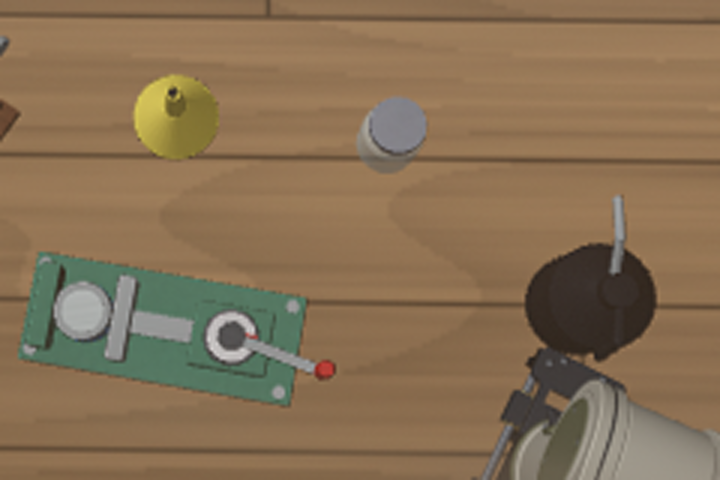

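The tin is gripped at crop (82,310), 13.6 mm along y from the seat and upright with its top at 62 mm. The crank is free, and the funnel, jar and pump can look undisturbed. I'm handing in.

```bash
python3 -c "
from bench import r
print(r.close_job())"
```

```text
the job is handed in; nothing more can be done
None
```

The grease tin is gripped upright in the clamp, the crank is released, and the job is handed in. I stood the tin on the clamp's base about 4 mm from the seat and let go. I then turned the crank with a 5 N grip until the clutch gave, and went on a few millimetres.

**Last checks:**
- **Tin:** it stands 13.6 mm along y and −0.4 mm in x from the seat, with its top 62 mm above the plank (60 expected). The jaw has moved 28 mm.
- **Crank load:** while turning, resistance at the post went from about 4.5 N to a steady 8–9 N, with no sign of forcing.
- **Slip:** the crank turned about 1.66 rad in all by camera, 1.68 by the gripper position. The clutch began to give at about 1.56 rad, so I put the slip at about 0.1 rad. The shifted red hub mark shows it slipped, but I didn't measure the slip directly.
- **Robot and other things:** the arm is clear, with almost no force on it. The jar, funnel and pump can look unmoved in the last picture, but I didn't re-measure them.

No check failed.

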